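# Empty the hanging bin of spent cells

## Task

Two grey parts bins hang side by side on the little rail stand: lift the one that holds the three spent battery cells up and off the rail and stand it on the desk with the cells still in it, and let go. Then take it again in a hold that lets you tip it, tip it mouth-down over the open brown carton so that all three cells slide into it, and stand the emptied bin upright on the desk again, beside the carton. Leave the other bin hanging and the multimeter and flux tin undisturbed.

Things in the scene. Friction and masses are not known exactly. Their poses are not given: they have to be found in the camera images.
- bin_cells: the bin to empty, with the cells in it: grey plastic, 100 (x) x 62 (y) x 50 mm high, walls and floor 3 mm, empty about 0.12 kg. Origin: centre of underside; z up; -x is the open mouth, +x the rear wall (50 mm high). Side walls 45 mm high from x = -22 to +50 mm, 24 mm from there to the mouth. Hangs level at the start, underside 90 mm above the desk, mouth away from the rail
- bin_cells_bar (a point): that bin's fixed carry bar, 12 mm square, which spans it along y at x = 0 from z = 60 to 72 mm on a 14 mm wide strap at each end, open below; this point is the bar's middle (z = 66 mm), axes as the bin's
- bin_cells_mouth (a point): middle of the sill of that bin's open mouth (x = -50, z = 8 mm in the bin's frame); the floor rises to it in a shallow 12-degree ramp over the last 26 mm
- bin_cells_lip (a point): that bin's hanging lip, 56 mm wide, behind the top of the rear wall (point: x = 55, z = 46 mm): underside at z = 46 mm, with a flange at x = 59 to 63 mm reaching down to z = 34 mm. It hooks over the stand's rail: to free it, lift the bin at least 15 mm (the flange must clear the rail), then draw it 20 mm or more towards its mouth side
- bin_empty: the other bin, same size, shape and frame as bin_cells but empty, hanging beside it (18 to 88 mm clear between the two); leave it hanging
- stand: fixed stand: two posts (y = +-135 mm, to z = 136 mm) on flat feet (x -55 to +60 mm, 26 mm wide, 8 mm high) and a rail, a flat bar 5 mm thick along y, top 136 mm above the desk; a second bar at z = 93 to 107 mm backs the bins. Origin: on the desk under the rail's middle; the bins hang on its -x side, centres at x = -57 mm, y = +-40 to 75 mm; +x points away from them
- mat_front (a point): middle of the front edge of the dark desk mat (780 mm along y, 300 mm along x from here away from the robot). The mat's top is the work surface, z = 0; the bare desk round it is 3 mm lower, so a bin set down across the edge stands crooked
- carton: open brown box without lid or markings, 160 x 160 mm outside, 60 mm high, walls and floor 4 mm, no lid. Fixed. Origin: centre of its underside, x and y along its sides
- cell_0: AA-size battery cell, 50 mm long (along its y), 15 mm thick, about 23 g; origin at the middle of its underside; lies lengthwise (along the bin's x) on the floor of bin_cells at the start, slides freely when the bin is tipped steeply (about 60 to 80 degrees)
- cell_1: AA-size battery cell, 50 mm long (along its y), 15 mm thick, about 23 g; origin at the middle of its underside; lies lengthwise (along the bin's x) on the floor of bin_cells at the start, slides freely when the bin is tipped steeply (about 60 to 80 degrees)
- cell_2: AA-size battery cell, 50 mm long (along its y), 15 mm thick, about 23 g; origin at the middle of its underside; lies lengthwise (along the bin's x) on the floor of bin_cells at the start, slides freely when the bin is tipped steeply (about 60 to 80 degrees)
- multimeter: handheld multimeter lying flat, 135 (x) x 68 (y) x 42 mm high, origin centre of underside; a bystander
- flux_tin: round flux tin, 52 mm diameter, 18 mm high, origin centre of underside; a bystander

How it is judged:
By the outcome, as a careful person would: the job done as asked, in the order asked, and still so for the second after the job is handed in, with the robot touching nothing.
It also fails if it takes over 72 s, if anything falls off the work surface, if the arm or the gripper's body presses on something with over 40 N, if the wrist force passes 120 N, or if a joint passes its speed limit or range.

## Robot

A 6-joint arm with a two-finger parallel gripper is mounted at the origin on a cart in front of the work surface, level with it; the furniture and walls round the work are solid. World frame = base frame: x ahead of the robot, y to its left, z up, the work surface at z = 0. Lengths are in m, angles in degrees, forces in N, time in s.
With the tool pointing down it reaches from about 0.25 to 0.725 m from the base axis. Payload 9.7 kg.
Tool frame: the origin (TCP) lies midway between the tips of the shut fingers; the grasp point (between the pads) lies 19 mm behind it; z points along the fingers, y is the line along which they close (so a half turn about z gives the same grasp; the last joint's range is limited). The gripper opens to 85 mm and grips with 20 to 120 N. Pads are 22 mm wide; open, the fingers measure 114 mm over their backs; the gripper's body (76 mm by 85 mm) begins 54 mm behind the grasp point. The pads swing forward as they close: fully open they stand 13 mm farther back than shut.
Start: joints at [0, 4.979, 10.078, 95.1, 0, 90], TCP at [0.55, -0, 0.231] pointing down, gripper open.
Joint ranges: [-179.16, 179.16], [-48.56, 103.87], [-65.8, 70.77], [-126.05, 130.52], [-82.76, 87.17], [-180, 180]. Speed limits (degrees/s): [127.2, 127.2, 147.25, 180, 180, 180].

## Interface

Orientations are given as [roll, pitch, yaw] about the fixed x, y, z axes, in that order (R = Rz(yaw) Ry(pitch) Rx(roll)).
In Python, from workcell import * gives the robot as it stands.
- The arm moves only by the tool servo_tool, never from a script. Its argument "moves" is a list of rows, each a list of 4 numbers: the shift along the world's x, y, z in cm, then the turn about the world's z in rad. A call has 1 to 20 rows; each row is the pose to reach, as a shift and turn from the pose commanded when the call began; what a row does not reach only later rows make up. A row lasts 1/12 s, in which the tool goes at most 41.7 mm and 7.16 degrees, less where a joint would pass 70% of its speed; a pose out of reach is approached as far as the arm can. A call with a gripper value outside its range is refused whole. "claw" is the closure, from 0 (fully open) to 1 (shut), set as the call begins (left out, the last holds). The fingers move at their own pace and stop on an object; "force" is the grip in N (left out, the last holds). Time passes only in rows, so rows that repeat a pose let the fingers close. It gives the time, the measured TCP pose, the force, the opening and the grip force at its end, in the units of the state.
- get_obs(): the state, without advancing time (a new reading comes with each control period).
- camera(name): name is "scene" or "side" or "wrist"; returns the picture (480x640x3 uint8, red, green, blue); there is no depth.
- get_calibration(name): a dict with "fx", "fy", "cx", "cy" (pixels), "rvec" (rotation vector, rad) and "tvec" (3), from world to camera coordinates, as OpenCV has them; the wrist camera has in their place "tool_from_camera" (4x4, takes a point from camera to tool coordinates, whose origin is the TCP and whose axes are the flange's). Camera axes: x right, y down, z forward; pixel columns grow to the right and rows downward; lengths in m; the calibration is good to about 2 mm. The wrist camera is an equidistant fisheye: a pixel r from the principal point sees the ray r / f radians off the axis. A picture is of the moment at which its call begins: read the wrist's pose just before it. get_calibration takes no time and is no camera call.
- job_done(): hands the job in; it is judged then, once.
The state is a dict: "time": time; "q": joint angles; "qd": joint speeds; "joint_efforts": joint torques, N m; "ee_pos": TCP position; "tcp_rot": TCP orientation; "wrist_force": force on the tool from outside, world axes, zero at the start; "torque": the same for the moment, N m; "opening": finger opening in m; "grasp_force": force on a finger pad.
Only numpy, scipy, OpenCV 4.12 (cv2) and the standard library are available. Lean on these libraries where they do the work, as an engineer would, in place of code of your own. Each camera call takes 0.05 s, during which the arm holds its last target. There are 200 camera calls.

## Working session

There is one attempt and no reset: what is moved stays moved. The work goes in short steps, Python scripts to look and compute and a tool call to move; the robot and the scene stay as the last step left them, time stands still between calls to the robot, and variables do not carry over. Pictures are saved under pics/ and viewed, at most 10 in all, crops included, and the job is handed in when it is done.

Besides the shell and the picture viewer there is one more tool, called after "Call:" by a JSON object that holds its "method" and its "body", one argument or row to a line. servo_tool: Moves the arm, as the interface text tells. Its arguments: {"type":"object","properties":{"moves":{"type":"array","items":{"type":"array","items":{"type":"number"}}},"claw":{"type":"number"},"force":{"type":"number"}},"required":["moves"]}

```bash
ls; mkdir -p pics; python3 - <<'E'
from workcell import *
import cv2
print(get_obs())
for n in ("scene","side","wrist"):
    im=camera(n); cv2.imwrite(f"pics/{n}0.png",im[:,:,::-1]); print(n,get_calibration(n))
E
```

```text
pics
{'time': 0.0, 'q': array([1.53839325e-03, 5.01288007e+00, 1.00347123e+01, 9.50987035e+01,
       1.59370333e-03, 8.99979393e+01]), 'qd': array([ 0.05092449,  0.07258974, -0.01054078, -0.04415607,  0.0241953 ,
        0.01060768]), 'joint_efforts': array([ 7.68234549e-04, -5.20392072e+01,  4.64802504e+01,  1.63646933e-02,
        2.23589603e-05, -6.77332673e-05]), 'ee_pos': array([5.49780749e-01, 2.26890087e-05, 2.30568295e-01]), 'tcp_rot': array([-1.79923129e+02, -1.59646660e-03,  9.00035969e+01]), 'wrist_force': array([-0.46994421, -0.26226426, -0.0630025 ]), 'torque': array([-0.01870616,  0.01011028, -0.01692097]), 'grasp_force': 0.0, 'opening': 0.08561285278397882}
scene {'fx': 571.1671782923133, 'fy': 571.1671782923133, 'cx': 321.2519351804824, 'cy': 238.68838445451271, 'rvec': array([ 2.20642907, -0.52413619,  0.27802804]), 'tvec': array([-0.36035743,  0.40803411,  0.77649369])}
side {'fx': 496.07749846460877, 'fy': 496.07749846460877, 'cx': 324.67699922877574, 'cy': 241.33093915428194, 'rvec': array([ 0.10326382,  2.985861  , -0.88508925]), 'tvec': array([ 0.54312873, -0.21079632,  1.12212059])}
wrist {'fx': 371.64829954431775, 'fy': 371.64829954431775, 'cx': 318.411920978466, 'cy': 248.17175726624268, 'tool_from_camera': array([[ 1.14885616e-03, -9.45001488e-01, -3.27064012e-01,
         8.54491902e-02],
       [ 9.99999311e-01,  1.00716959e-03,  6.02568903e-04,
        -1.40387317e-03],
       [-2.40019581e-04, -3.27064479e-01,  9.45001994e-01,
        -1.40964085e-01],
       [ 0.00000000e+00,  0.00000000e+00,  0.00000000e+00,
         1.00000000e+00]])}
```

View pics/scene0.png

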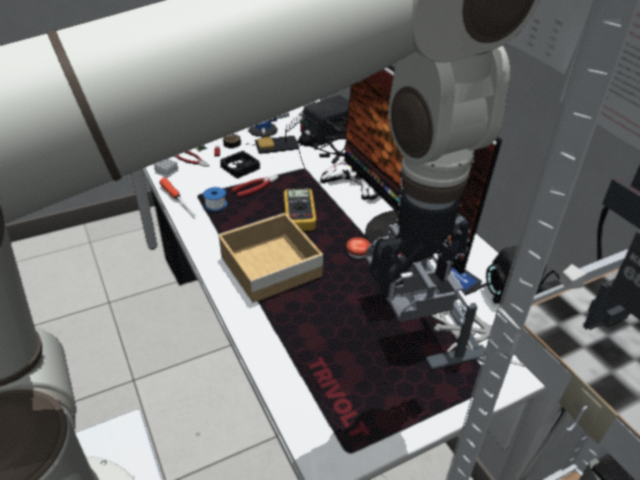

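View pics/side0.png

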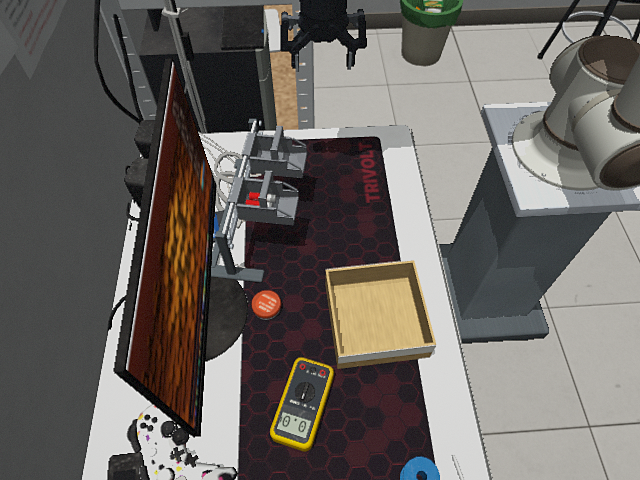

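View pics/wrist0.png

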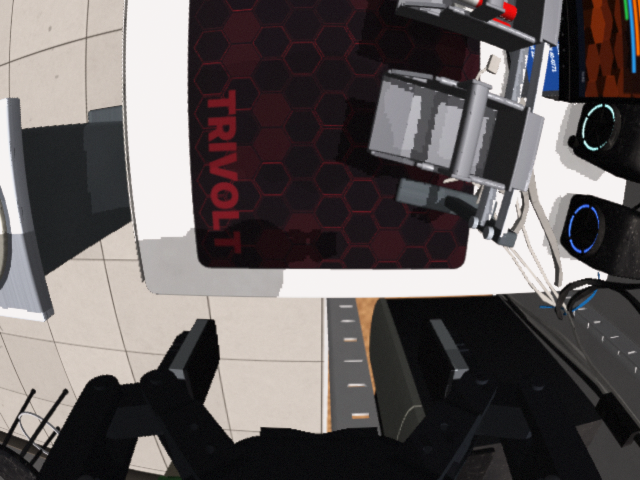

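Side view: the red cells are visible in the bin nearer the carton, around px (262,198). The empty bin is at (270,150), the carton at (380,315), the tin at (266,304) and the meter at (302,402). The wrist view shows the empty bin fully and the cells bin cut off at the top edge.

```bash
cat > h.py <<'E'
from workcell import *
import numpy as np, cv2
from scipy.spatial.transform import Rotation as Ro
def ray(name,uv,obs=None,cal=None):
    c=cal or get_calibration(name); u,v=uv; x=(u-c['cx'])/c['fx']; y=(v-c['cy'])/c['fy']
    if name!='wrist':
        R=Ro.from_rotvec(c['rvec']).as_matrix(); d=R.T@np.array([x,y,1]); o=-R.T@c['tvec']
    else:
        r=np.hypot(x,y); s=np.sin(r)/r if r>1e-9 else 1
        T=c['tool_from_camera']; B=Ro.from_euler('xyz',obs['tcp_rot'],degrees=True).as_matrix()
        d=B@T[:3,:3]@np.array([x*s,y*s,np.cos(r)]); o=B@T[:3,3]+obs['ee_pos']
    return o,d
def onz(name,uv,z,obs=None):
    o,d=ray(name,uv,obs); return np.round(o+d*(z-o[2])/d[2],4)
def proj(name,P,obs=None):
    c=get_calibration(name); P=np.atleast_2d(P).astype(float)
    if name!='wrist':
        p=P@Ro.from_rotvec(c['rvec']).as_matrix().T+c['tvec']; q=p[:,:2]/p[:,2:]
    else:
        B=Ro.from_euler('xyz',obs['tcp_rot'],degrees=True).as_matrix(); T=c['tool_from_camera']
        p=((P-obs['ee_pos'])@B-T[:3,3])@T[:3,:3]; h=np.hypot(p[:,0],p[:,1]); q=p[:,:2]/h[:,None]*np.arctan2(h,p[:,2])[:,None]
    return q*[c['fx'],c['fy']]+[c['cx'],c['cy']]
E
python3 - <<'E'
from h import *
for n,uv,z in [("cartonTL",(327,267),.06),("TR",(414,262),.06),("BR",(434,348),.06),("BL",(337,362),.06),("tin",(266,302),.018),("meter",(302,402),.03),("post+y top",(222,207),.136),("matfront",(384,140),0),("matfront2",(430,440),0),("matback",(243,440),0),("cells",(262,198),.105),("bar cells mid",(258,190),.156),("bar empty",(268,146),.156)]:
    print(n,onz("side",uv,z))
c=get_calibration("side");print(-Ro.from_rotvec(c['rvec']).as_matrix().T@c['tvec'])
E
```

```text
cartonTL [0.5625 0.3077 0.06  ]
TR [0.4066 0.308  0.06  ]
BR [0.4016 0.4696 0.06  ]
BL [0.5595 0.482  0.06  ]
tin [0.6747 0.3483 0.018 ]
meter [0.6182 0.5324 0.03  ]
post+y top [0.7386 0.2201 0.136 ]
matfront [ 0.405  -0.0518  0.    ]
matfront2 [0.4209 0.5969 0.    ]
matback [0.7138 0.5765 0.    ]
cells [0.6728 0.1805 0.105 ]
bar cells mid [0.6746 0.203  0.156 ]
bar empty [0.6566 0.1009 0.156 ]
[0.60225672 0.74768142 0.82270156]
```

Call:
{"method": "servo_tool", "body": {
  "moves": [
    [0, 4, 2, 0],
    [0, 8, 4, 0],
    [0, 12, 6, 0],
    [0, 15, 8, 0],
    [0, 15, 8, 0],
    [0, 15, 8, 0],
    [0, 15, 8, 0]
  ]
}}

```text
time: 0.73
ee_pos: [0.5501, 0.15, 0.3106]
tcp_rot: [-180.0, 0.0, 90.0]
wrist_force: [0.2, -0.1, 0.1]
opening: 0.085
grasp_force: 0.0
```

```bash
python3 - <<'E'
from h import *
import pickle
o=get_obs(); im=camera("wrist"); pickle.dump(o,open("o1.pkl","wb")); cv2.imwrite("pics/wrist1.png",im[:,:,::-1]); print(o['ee_pos'],o['tcp_rot'],o['time'])
E
```

```text
[0.55007092 0.1500212  0.31062534] [-1.79963460e+02  2.86590791e-02  9.00489711e+01] 0.7333
```

View pics/wrist1.png

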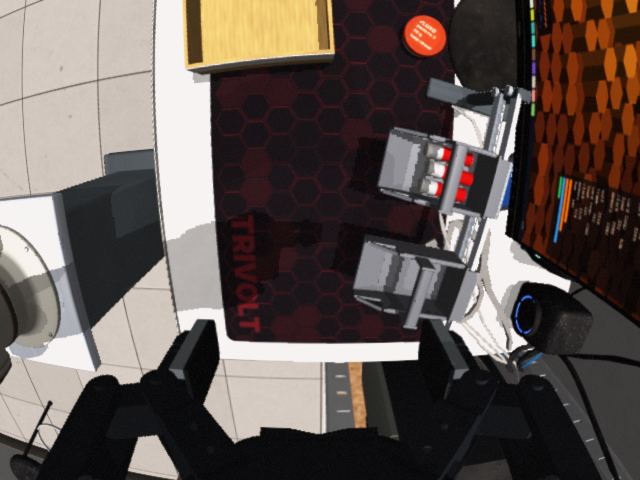

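The wrist view shows the cells bin around (440,170) with three red/white cells. Its bar runs from about (464,148) to (452,205). The empty bin is at (420,275), the stand is yawed a little, and the carton and tin are at the top. I'll zoom in for accurate points.

```bash
python3 - <<'E'
import cv2
im=cv2.imread("pics/wrist1.png")[80:225,370:520]; im=cv2.resize(im,None,fx=4,fy=4,interpolation=cv2.INTER_CUBIC)
for k in range(0,150,10):
    cv2.line(im,(k*4,0),(k*4,4 if k%50 else 12),(0,255,0),1); cv2.line(im,(0,k*4),(4 if k%50 else 12,k*4),(0,255,0),1)
cv2.imwrite("pics/crop1.png",im)
E
```

```text
(no output)
```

View pics/crop1.png

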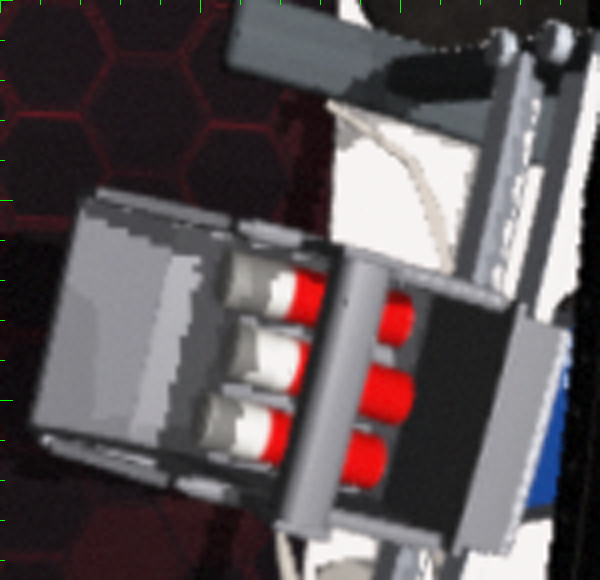

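```bash
python3 - <<'E'
from h import *
import pickle
from scipy.optimize import least_squares
o=pickle.load(open("o1.pkl","rb"))
m={(-6,31,72):(345,250),(6,31,72):(390,262),(-6,-31,72):(283,522),(6,-31,72):(330,537),(-50,28,8):(85,205),(-50,-28,8):(35,425),(63,28,50):(570,335),(63,-28,50):(510,552)}
L=np.array(list(m))/1000; U=np.array(list(m.values()))/4+[370,80]
def P(p): 
    c,s=np.cos(p[2]),np.sin(p[2]); return np.c_[p[0]+c*L[:,0]-s*L[:,1],p[1]+s*L[:,0]+c*L[:,1],L[:,2]+p[3]]
for fz in (0,1):
    f=lambda p:(proj("wrist",P(p if fz else [*p[:3],.09]),o)-U).ravel()
    r=least_squares(f,[.67,.18,-.2,.09]); print(r.x,np.degrees(r.x[2])); print(np.round(r.fun.reshape(-1,2),1).tolist())
for n,uv,z in [("carton nearL",(188,68),.06),("carton nearR",(333,60),.06),("tin",(425,35),.018),("mat corner",(228,340),0),("mat front",(212,80),0),("stand foot+y tip",(370+230/4,80+60/4),.008)]:
    print(n,onz("wrist",uv,z,o))
E
```

```text
[ 0.660351    0.19526495 -0.17673468  0.09      ] -10.126151492927155
[[0.5, -1.7], [2.4, -1.1], [-1.4, 3.0], [-0.3, 2.0], [-1.5, -1.4], [-0.9, 0.1], [1.0, -2.0], [0.8, 1.2]]
[ 0.6641304   0.19391835 -0.17722228  0.07958398] -10.154088403852779
[[0.3, -0.5], [1.6, -0.0], [-1.2, 1.7], [-0.5, 0.6], [0.3, -0.1], [1.2, -0.3], [-1.0, -1.6], [-0.7, -0.1]]
carton nearL [0.4093 0.3029 0.06  ]
carton nearR [0.5633 0.3039 0.06  ]
tin [0.6727 0.3488 0.018 ]
mat corner [ 0.4161 -0.0643  0.    ]
mat front [0.4192 0.2948 0.    ]
stand foot+y tip [0.6789 0.2759 0.008 ]
```

The fit puts the bin at about (0.661, 0.195) with yaw −10°. I'll go above the bar with the gripper half open, then descend.

Call:
{"method": "servo_tool", "body": {
  "moves": [
    [3, 1, 0, -0.06],
    [6, 2.4, -1, -0.12],
    [9, 3.6, -3, -0.177],
    [11.1, 4.5, -6, -0.177],
    [11.1, 4.5, -9, -0.177],
    [11.1, 4.5, -9, -0.177]
  ],
  "claw": 0.5,
  "force": 40
}}

```text
time: 1.28
ee_pos: [0.6591, 0.1928, 0.2102]
tcp_rot: [-179.2, 0.4, 79.8]
wrist_force: [-1.4, -0.5, -2.3]
opening: 0.0426
grasp_force: 0.0
```

```bash
python3 - <<'E'
from h import *
import pickle
o=get_obs(); im=camera("wrist"); sd=camera("side"); pickle.dump(o,open("o2.pkl","wb"))
print(o['ee_pos'],o['tcp_rot'],o['opening'])
a=cv2.resize(im[:,:,::-1][60:460,120:520],(600,600),interpolation=cv2.INTER_CUBIC)
b=cv2.resize(sd[:,:,::-1][100:300,190:257+0],(200,600))
cv2.imwrite("pics/c2.png",np.hstack([a,b]))
E
```

```text
[0.65914482 0.19278152 0.21017519] [-179.19374848    0.41521253   79.76152228] 0.0426241817636305
```

View pics/c2.png

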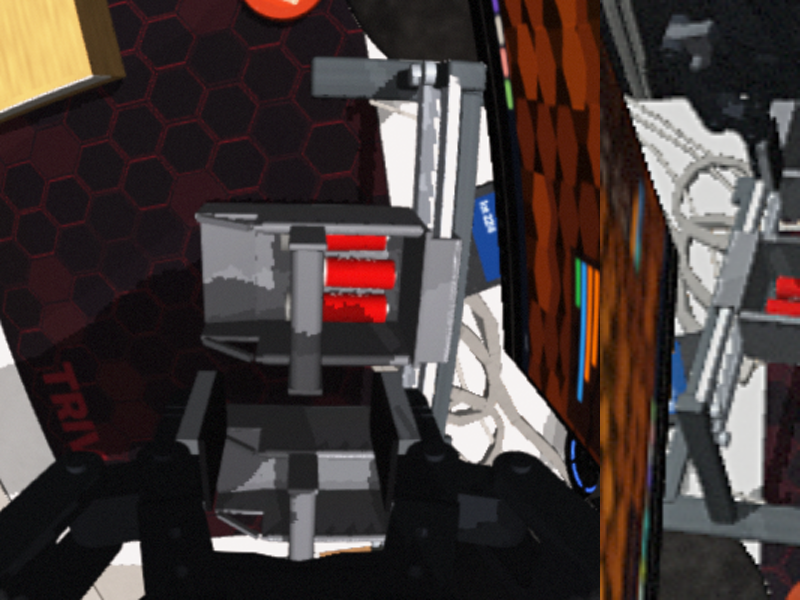

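The bar runs vertically in the picture, from (325,213) to (325,321) in wrist pixels, parallel to the fingers' pads and about midway between them.

```bash
python3 - <<'E'
from h import *
import pickle
o=pickle.load(open("o2.pkl","rb"))
for uv,z in [((325.5,212),.162),((325,322),.162),((120+440/1.5,60+238/1.5),.14),((120+430/1.5,60+362/1.5),.14)]: print(onz("wrist",uv,z,o))
E
```

```text
[0.6677 0.2313 0.162 ]
[0.6562 0.1663 0.162 ]
[0.7179 0.2133 0.14  ]
[0.7087 0.1588 0.14  ]
```

Call:
{"method": "servo_tool", "body": {
  "moves": [
    [0.1, 0.3, -3, 0],
    [0.1, 0.3, -6, 0],
    [0.1, 0.3, -8.2, 0],
    [0.1, 0.3, -8.2, 0],
    [0.1, 0.3, -8.2, 0]
  ]
}}

```text
time: 1.8
ee_pos: [0.6622, 0.1974, 0.1424]
tcp_rot: [179.9, -0.1, 79.8]
wrist_force: [0.5, -0.5, 1.1]
opening: 0.0427
grasp_force: 0.0
```

Call:
{"method": "servo_tool", "body": {
  "moves": [
    [0, 0, 0, 0],
    [0, 0, 0, 0],
    [0, 0, 0, 0],
    [0, 0, 0, 0],
    [0, 0, 0, 0],
    [0, 0, 0, 0]
  ],
  "claw": 1,
  "force": 40
}}

```text
time: 2.3
ee_pos: [0.6626, 0.1982, 0.1425]
tcp_rot: [179.8, -0.1, 79.8]
wrist_force: [-4.0, -0.2, 8.7]
opening: 0.0107
grasp_force: 40.0
```

Call:
{"method": "servo_tool", "body": {
  "moves": [
    [0, 0, 0, 0],
    [0, 0, 0.5, 0],
    [0, 0, 1.2, 0],
    [0, 0, 2, 0],
    [0, 0, 2.8, 0],
    [0, 0, 3.2, 0],
    [0, 0, 3.2, 0],
    [0, 0, 3.2, 0]
  ],
  "force": 60
}}

```text
time: 2.97
ee_pos: [0.6621, 0.1981, 0.1716]
tcp_rot: [180.0, -0.0, 79.9]
wrist_force: [0.0, -0.0, -1.2]
opening: 0.0105
grasp_force: 60.3
```

Call:
{"method": "servo_tool", "body": {
  "moves": [
    [-0.5, 0.1, 0, 0],
    [-1.5, 0.3, 0, 0],
    [-3, 0.5, 0, 0],
    [-4.5, 0.8, 0, 0],
    [-6, 1, 0, 0],
    [-7.5, 1, 0, 0],
    [-8.5, 1, 0, 0],
    [-9, 1, 0, 0],
    [-9, 1, 0, 0],
    [-9, 1, 0, 0]
  ]
}}

```text
time: 3.8
ee_pos: [0.572, 0.208, 0.1713]
tcp_rot: [180.0, -0.0, 79.9]
wrist_force: [0.2, -0.4, -2.3]
opening: 0.0107
grasp_force: 60.2
```

Call:
{"method": "servo_tool", "body": {
  "moves": [
    [-0.4, -0.2, 0, -0.06],
    [-1, -0.5, 0, -0.16],
    [-2, -1, 0, -0.27],
    [-3, -1.4, 0, -0.38],
    [-4, -1.8, 0, -0.49],
    [-5, -2.3, -0.5, -0.6],
    [-6, -2.8, -1.5, -0.71],
    [-7, -3.3, -2.5, -0.82],
    [-7.8, -3.6, -3.5, -0.93],
    [-8.2, -3.8, -4.5, -1.04],
    [-8.2, -3.8, -5.5, -1.15],
    [-8.2, -3.8, -6.5, -1.26],
    [-8.2, -3.8, -7.5, -1.35],
    [-8.2, -3.8, -8.5, -1.396],
    [-8.2, -3.8, -9.5, -1.396],
    [-8.2, -3.8, -10.5, -1.396],
    [-8.2, -3.8, -11, -1.396],
    [-8.2, -3.8, -11.3, -1.396],
    [-8.2, -3.8, -11.3, -1.396],
    [-8.2, -3.8, -11.3, -1.396]
  ]
}}

```text
time: 5.47
ee_pos: [0.499, 0.0378, 0.0619]
tcp_rot: [-178.2, 0.1, 3.3]
wrist_force: [0.2, 0.4, -1.4]
opening: 0.0104
grasp_force: 60.2
```

Call:
{"method": "servo_tool", "body": {
  "moves": [
    [0, 0, -0.2, 0],
    [0, 0, -0.4, 0],
    [0, 0, -0.5, 0],
    [0, 0, -0.6, 0],
    [0, 0, -0.6, 0]
  ]
}}

```text
time: 5.88
ee_pos: [0.499, 0.0379, 0.0561]
tcp_rot: [-178.2, 0.1, 3.4]
wrist_force: [0.5, 0.4, -1.5]
opening: 0.0103
grasp_force: 60.2
```

```bash
python3 - <<'E'
from h import *
o=get_obs(); print(np.round(o['q'],1),o['ee_pos'],o['tcp_rot'])
E
```

```text
[  3.3  -1.4 -15.9  75.6   1.8 179.9] [0.49898477 0.03791413 0.05605931] [-1.78159995e+02  5.62481210e-02  3.35530562e+00]
```

Joint 6 hit its limit, so the tool yaw cannot go below q1. I'll set the bin down at about yaw −69° instead; the second hold has the freedom to turn it further.

Call:
{"method": "servo_tool", "body": {
  "moves": [
    [0, 0, 1.5, 0.1],
    [0, 0, 1.5, 0.2],
    [0, 0, 1.5, 0.3],
    [0, 0, 1.5, 0.4],
    [0, 0, 1.5, 0.4],
    [0, 0, 1.5, 0.4],
    [0, 0, 1.5, 0.4]
  ]
}}

```text
time: 6.47
ee_pos: [0.499, 0.0377, 0.0712]
tcp_rot: [-178.2, 0.1, 26.1]
wrist_force: [-0.7, 0.4, -2.8]
opening: 0.0103
grasp_force: 60.2
```

Call:
{"method": "servo_tool", "body": {
  "moves": [
    [0, 1, 0, 0],
    [0, 3, 0, 0],
    [0, 5, 0, 0],
    [-0.2, 7, 0, 0],
    [-0.4, 9, 0, 0],
    [-0.6, 11, 0, 0],
    [-0.9, 12.5, -0.3, 0],
    [-0.9, 13.2, -0.8, 0],
    [-0.9, 13.2, -1.2, 0],
    [-0.9, 13.2, -1.5, 0],
    [-0.9, 13.2, -1.7, 0],
    [-0.9, 13.2, -1.8, 0],
    [-0.9, 13.2, -1.8, 0]
  ]
}}

```text
time: 7.55
ee_pos: [0.4901, 0.1693, 0.0539]
tcp_rot: [-178.1, 0.0, 26.2]
wrist_force: [-2.3, 1.7, 4.6]
opening: 0.0105
grasp_force: 61.0
```

```bash
python3 - <<'E'
from h import *
o=get_obs(); print(np.round(o['q'],1),o['ee_pos'],o['tcp_rot'],o['wrist_force'])
E
```

```text
[ 18.    1.3 -13.4  75.6   1.9 171.9] [0.49010555 0.16925368 0.05390514] [-1.78122496e+02  1.35427722e-02  2.61754983e+01] [-2.28773284  1.72057004  4.57368441]
```

Call:
{"method": "servo_tool", "body": {
  "moves": [
    [0, 0, -0.1, 0],
    [0, 0, -0.1, 0],
    [0, 0, -0.1, 0],
    [0, 0, -0.1, 0],
    [0, 0, -0.1, 0]
  ],
  "claw": 0.6
}}

```text
time: 7.97
ee_pos: [0.4901, 0.1694, 0.0521]
tcp_rot: [-178.2, 0.1, 26.2]
wrist_force: [-0.8, -0.4, -0.7]
opening: 0.0341
grasp_force: 0.0
```

Call:
{"method": "servo_tool", "body": {
  "moves": [
    [0, 0, 1.5, 0],
    [0, 0, 4, 0],
    [0, 0, 8, 0],
    [0, 0, 12, 0],
    [0, 0, 14, 0],
    [0, 0, 14, 0.1],
    [0, -2, 14, 0.2],
    [0, -4, 14, 0.3],
    [0, -6, 14, 0.4],
    [0, -6, 14, 0.5],
    [0, -6, 14, 0.6],
    [0, -6, 14, 0.7],
    [0, -6, 14, 0.8],
    [0, -6, 14, 0.9],
    [0, -6, 14, 1],
    [0, -6, 14, 1.1],
    [0, -6, 14, 1.15],
    [0, -6, 14, 1.15],
    [0, -6, 14, 1.15]
  ]
}}

```text
time: 9.55
ee_pos: [0.49, 0.1096, 0.1921]
tcp_rot: [-178.2, 0.1, 92.0]
wrist_force: [-0.2, 0.7, -0.4]
opening: 0.0339
grasp_force: 0.0
```

```bash
python3 - <<'E'
from h import *
import pickle
o=get_obs(); im=camera("wrist"); sd=camera("side"); pickle.dump(o,open("o3.pkl","wb"))
print(o['ee_pos'],o['tcp_rot'],o['opening'],np.round(o['q'],1))
a=cv2.resize(im[:,:,::-1],(640,480))
b=cv2.resize(sd[:,:,::-1][90:250,230:430],(400,320))
c=np.zeros((600,800,3),np.uint8); c[:480,:640]=a; c[280:600,400:]=b
cv2.imwrite("pics/c3.png",c); cv2.imwrite("pics/w3.png",a)
E
```

```text
[0.49002369 0.10962819 0.19214105] [-1.78164927e+02  5.57394331e-02  9.20240618e+01] 0.03390638573652272 [ 12.5  -0.4   0.2  92.4   0.3 100.4]
```

View pics/c3.png

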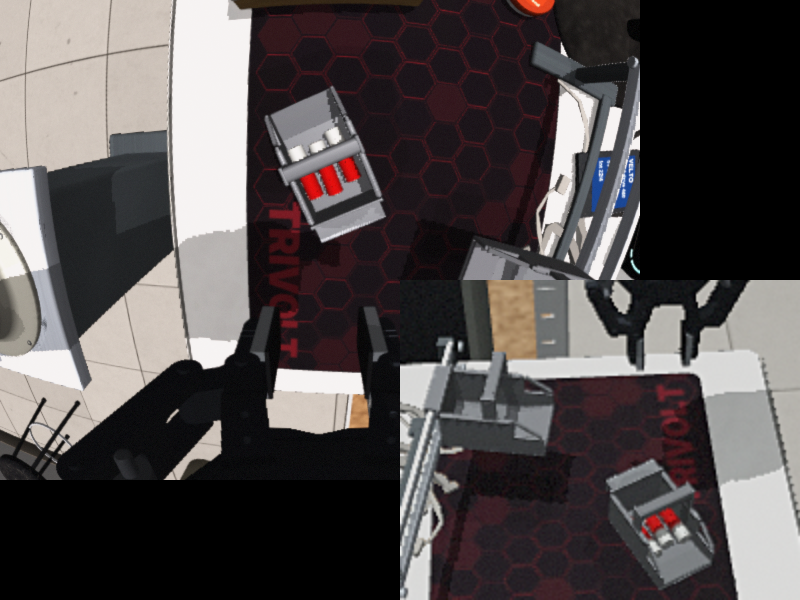

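```bash
python3 - <<'E'
from h import *
import pickle
o=pickle.load(open("o3.pkl","rb"))
c,s=np.cos(np.radians(-63.8)),np.sin(np.radians(-63.8))
for l in [(-6,31,72),(-6,-31,72),(6,31,72),(6,-31,72),(63,28,50),(63,-28,50),(-50,28,8),(-50,-28,8)]:
    x,y,z=np.array(l)/1000; print(l,proj("wrist",[.490+c*x-s*y,.1694+s*x+c*y,z],o).round(0))
g=np.array([.49,.1694])+.036*np.array([c,s]); print(g)
E
```

```text
(-6, 31, 72) [[366. 136.]]
(-6, -31, 72) [[285. 171.]]
(6, 31, 72) [[373. 151.]]
(6, -31, 72) [[292. 186.]]
(63, 28, 50) [[393. 218.]]
(63, -28, 50) [[328. 244.]]
(-50, 28, 8) [[335.  89.]]
(-50, -28, 8) [[276. 115.]]
[0.50589421 0.1370987 ]
```

The bin stands upright on the mat with the cells in it, about 5 mm off in −x from the prediction. Next I'll grip its side walls near the rear, at bin x≈42.

Call:
{"method": "servo_tool", "body": {
  "moves": [
    [0.5, 0.8, -1, 0.1],
    [1, 1.6, -3, 0.2],
    [1.45, 2.25, -5, 0.3],
    [1.45, 2.25, -7, 0.4],
    [1.45, 2.25, -8, 0.422],
    [1.45, 2.25, -11, 0.422],
    [1.45, 2.25, -14, 0.422],
    [1.45, 2.25, -16.5, 0.422],
    [1.45, 2.25, -18, 0.422],
    [1.45, 2.25, -18.2, 0.422],
    [1.45, 2.25, -18.2, 0.422]
  ],
  "claw": 0
}}

```text
time: 10.57
ee_pos: [0.5041, 0.1319, 0.0099]
tcp_rot: [-178.1, 0.0, 116.2]
wrist_force: [0.5, 0.2, 0.2]
opening: 0.0852
grasp_force: 0.0
```

Call:
{"method": "servo_tool", "body": {
  "moves": [
    [0, 0, 0, 0],
    [0, 0, 0, 0],
    [0, 0, 0, 0],
    [0, 0, 0, 0],
    [0, 0, 0, 0],
    [0, 0, 0, 0]
  ],
  "claw": 1,
  "force": 40
}}

```text
time: 11.07
ee_pos: [0.5055, 0.1323, 0.0122]
tcp_rot: [-178.3, 0.1, 116.3]
wrist_force: [-1.8, -1.0, 6.3]
opening: 0.0615
grasp_force: 43.8
```

Call:
{"method": "servo_tool", "body": {
  "moves": [
    [0, 0, 0, 0],
    [0, 0, 0.7, 0],
    [0, 0, 2, 0],
    [0, 0, 3.5, 0],
    [0, 0, 5.5, 0],
    [0, 0, 7.5, 0],
    [0, 0, 9.5, 0],
    [0, 0, 11, 0],
    [0, 0, 11.5, 0],
    [0, 0, 11.5, 0]
  ],
  "force": 60
}}

```text
time: 11.9
ee_pos: [0.5053, 0.1324, 0.1271]
tcp_rot: [-178.3, 0.1, 116.3]
wrist_force: [0.4, 0.2, -2.2]
opening: 0.0611
grasp_force: 65.2
```

Call:
{"method": "servo_tool", "body": {
  "moves": [
    [0, 0.5, 0, -0.05],
    [-0.2, 2, 0, -0.12],
    [-0.5, 4, 0, -0.2],
    [-0.8, 6, 0, -0.28],
    [-1.1, 8, 0, -0.36],
    [-1.4, 10, 0, -0.42],
    [-1.7, 12, 0, -0.46],
    [-1.95, 14, 0, -0.46],
    [-1.95, 16, 0, -0.46],
    [-1.95, 18, 0, -0.46],
    [-1.95, 20, 0, -0.46],
    [-1.95, 22, 0, -0.46],
    [-1.95, 23.2, 0, -0.46],
    [-1.95, 23.8, 0, -0.46],
    [-1.95, 23.8, 0, -0.46],
    [-1.95, 23.8, 0, -0.46]
  ]
}}

```text
time: 13.23
ee_pos: [0.4849, 0.3696, 0.1247]
tcp_rot: [-178.1, 0.1, 90.0]
wrist_force: [0.2, -0.4, -1.9]
opening: 0.0611
grasp_force: 65.0
```

```bash
python3 - <<'E'
from h import *
o=get_obs(); print(o['ee_pos'],o['tcp_rot'],o['opening'],o['grasp_force'],o['wrist_force'],o['torque'])
sd=camera("side")[:,:,::-1]; w=camera("wrist")[:,:,::-1]; cv2.imwrite("pics/s4.png",sd); cv2.imwrite("pics/w4.png",w)
E
```

```text
[0.48486445 0.36955481 0.12467799] [-1.78125663e+02  1.02959191e-01  8.99574852e+01] 0.0611297469391742 65.02416788600385 [ 0.22523449 -0.43058418 -1.89481484] [-0.1285947  -0.05838556  0.06803563]
```

Call:
{"method": "servo_tool", "body": {
  "moves": [
    [0, 0, 0, 0],
    [0, 0, 0, 0],
    [0, 0, 0, 0],
    [0, 0, 0, 0]
  ],
  "force": 20
}}

```text
time: 13.67
ee_pos: [0.4851, 0.3699, 0.1253]
tcp_rot: [-178.2, 0.0, 89.9]
wrist_force: [0.7, -0.0, -1.7]
opening: 0.0613
grasp_force: 65.0
```

```bash
python3 - <<'E'
from h import *
o=get_obs(); print(o['ee_pos'],o['opening'],o['grasp_force'],o['wrist_force'],o['torque'])
sd=camera("side")[:,:,::-1]; w=camera("wrist")[:,:,::-1]; cv2.imwrite("pics/s5.png",sd); cv2.imwrite("pics/w5.png",w)
a,b=(cv2.imread(f"pics/s{k}.png").astype(int) for k in (4,5)); d=abs(a-b).sum(2)>60; print(d.sum())
c=np.hstack([cv2.resize(sd[100:400,250:450],(400,600)),cv2.resize(w[0:300,220:420],(400,600))]); cv2.imwrite("pics/c5.png",c)
E
```

```text
[0.48509986 0.36985027 0.1253103 ] 0.061273171355282915 65.02246166579425 [ 0.69789341 -0.04432979 -1.65432707] [-0.03470741 -0.05775594 -0.02804482]
1228
```

Call:
{"method": "servo_tool", "body": {
  "moves": [
    [0, 0, 0, 0],
    [0, 0, 0, 0],
    [0, 0, 0, 0]
  ],
  "force": 20,
  "claw": 0.4
}}

```text
time: 14.02
ee_pos: [0.485, 0.3701, 0.1251]
tcp_rot: [-178.2, 0.1, 90.0]
wrist_force: [0.5, 0.1, -1.9]
opening: 0.0611
grasp_force: 65.0
```

```bash
cat > m.py <<'E'
from h import *
import sys
k=sys.argv[1]; o=get_obs(); print(o['ee_pos'].round(4),o['opening'],o['grasp_force'],o['wrist_force'].round(2),o['torque'].round(3))
sd=camera("side")[:,:,::-1]; cv2.imwrite(f"pics/s{k}.png",sd)
a=cv2.imread("pics/s4.png").astype(int); d=abs(a-sd).sum(2)>60; print(d.sum(), d[100:400,250:450].sum())
E
python3 m.py 6
```

```text
[0.485  0.3701 0.1251] 0.06107478497487433 65.02278990112245 [ 0.48  0.07 -1.89] [-0.057 -0.038 -0.002]
817 499
```

Call:
{"method": "servo_tool", "body": {
  "moves": [
    [0, 0, 0, 0],
    [0, 0, 0, 0]
  ],
  "claw": 0.278
}}

```text
time: 14.23
ee_pos: [0.485, 0.3701, 0.1251]
tcp_rot: [-178.2, 0.1, 90.0]
wrist_force: [0.9, 0.2, -1.8]
opening: 0.0619
grasp_force: 33.8
```

Call:
{"method": "servo_tool", "body": {
  "moves": [
    [0, 0, 0, 0],
    [0, 0, 0, 0]
  ],
  "claw": 0.275
}}

```text
time: 14.4
ee_pos: [0.485, 0.3701, 0.1252]
tcp_rot: [-178.2, 0.1, 90.0]
wrist_force: [0.4, 0.6, -1.8]
opening: 0.0618
grasp_force: 23.9
```

```bash
python3 m.py 7
```

```text
[0.485  0.3701 0.1252] 0.061841097735546045 23.945056088268757 [ 0.4   0.62 -1.84] [-0.062 -0.057 -0.021]
876 560
```

Call:
{"method": "servo_tool", "body": {
  "moves": [
    [0, 0, 0, 0],
    [0, 0, 0, 0],
    [0, 0, 0, 0]
  ],
  "claw": 0.2725
}}

```text
time: 14.7
ee_pos: [0.485, 0.3701, 0.1251]
tcp_rot: [-178.2, 0.1, 90.0]
wrist_force: [0.6, -0.1, -1.4]
opening: 0.0626
grasp_force: 16.8
```

```bash
python3 m.py 8
```

```text
[0.485  0.3701 0.1251] 0.06257322132932568 16.825271174311638 [ 0.62 -0.15 -1.41] [-0.009 -0.021  0.014]
896 591
```

Call:
{"method": "servo_tool", "body": {
  "moves": [
    [0, 0, 0, 0],
    [0, 0, 0, 0],
    [0, 0, 0, 0]
  ],
  "claw": 0.271
}}

```text
time: 15.0
ee_pos: [0.485, 0.3702, 0.1252]
tcp_rot: [-178.2, 0.0, 90.0]
wrist_force: [-1.1, 0.2, -1.0]
opening: 0.062
grasp_force: 1.5
```

```bash
python3 m.py 9
```

```text
[0.485  0.3702 0.1252] 0.06200036144935806 1.4530067704617977 [-1.07  0.21 -1.  ] [-0.068 -0.072  0.029]
3905 3596
```

```bash
python3 -c "
import cv2,numpy as np
a,b=(cv2.resize(cv2.imread(f'pics/s{k}.png')[130:370,290:450],(400,600)) for k in (8,9)); cv2.imwrite('pics/c9.png',np.hstack([a,b]))"
```

```text
(no output)
```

View pics/c9.png

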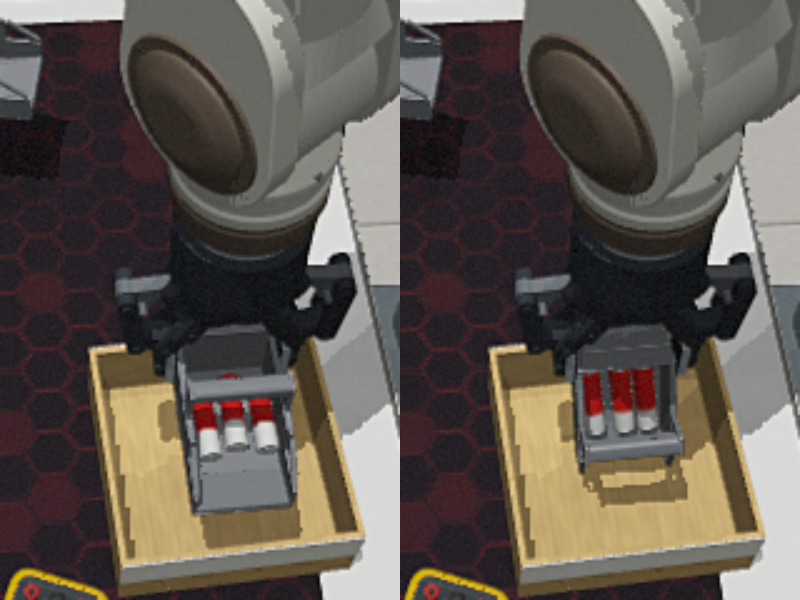

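Left: level. Right: the bin has pivoted mouth-down with the cells still inside, red at about (590-650,390) in the composite. I'll let it swing on, then track the red cells numerically.

Call:
{"method": "servo_tool", "body": {
  "moves": [
    [0, 0, 0, 0],
    [0, 0, 0, 0],
    [0, 0, 0, 0]
  ]
}}

```text
time: 15.3
ee_pos: [0.4851, 0.3702, 0.1254]
tcp_rot: [-178.2, 0.0, 90.0]
wrist_force: [0.3, 0.1, 1.0]
opening: 0.0625
grasp_force: 0.0
```

```bash
cat >> m.py <<'E'
def red(im):
    q=im.astype(int); m=((q[:,:,2]>150)&(q[:,:,1]<70)&(q[:,:,0]<70)); m[:, :290]=0; m[:,450:]=0; m[:170]=0; m[370:]=0
    n,l,s,c=cv2.connectedComponentsWithStats(m.astype(np.uint8)); return [(s[i,:5].tolist()) for i in range(1,n) if s[i,4]>8]
p=cv2.imread(f"pics/s{sys.argv[2]}.png"); print("prev",red(p),"now",red(sd), "chg",(abs(p.astype(int)-sd).sum(2)>60).sum())
E
python3 m.py 10 9
```

```text
[0.4851 0.3702 0.1254] 0.06253743437561095 0.0 [0.29 0.09 0.95] [-0.025 -0.046  0.037]
4637 4174
prev [[377, 289, 4, 6, 11], [366, 290, 4, 6, 21], [300, 364, 5, 6, 15]] now [[300, 364, 5, 6, 15]] chg 2750
```

```bash
python3 -c "
import cv2,numpy as np
from h import *
w=camera('wrist')[:,:,::-1]; sc=camera('scene')[:,:,::-1]
a=cv2.resize(cv2.imread('pics/s10.png')[190:370,310:450],(400,514)); b=cv2.resize(w[60:360,170:470],(400,400)); 
c=np.zeros((600,800,3),np.uint8); c[:514,:400]=a; c[:400,400:]=b; c[400:,400:]=cv2.resize(sc[190:310,200:440],(400,200)); cv2.imwrite('pics/c10.png',c)"
```

```text
(no output)
```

View pics/c10.png

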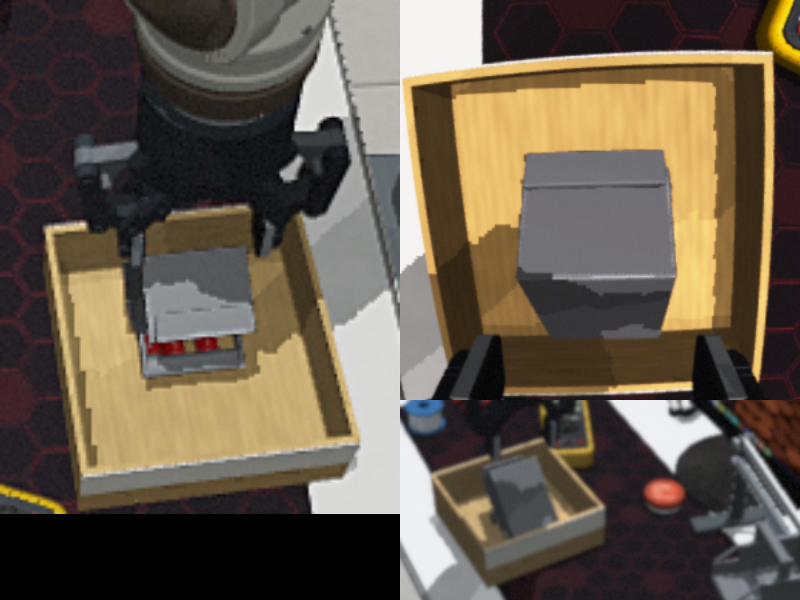

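```bash
python3 m.py 11 10
```

```text
[0.485  0.3702 0.1253] 0.06226245715661574 0.0 [ 0.29 -0.18 -0.43] [-0.036 -0.016  0.024]
3758 3389
prev [[300, 364, 5, 6, 15]] now [[300, 364, 5, 6, 15]] chg 2448
```

The bin slipped free and is falling over inside the carton. I'll clear the gripper, let the bin settle, and look once more.

Call:
{"method": "servo_tool", "body": {
  "moves": [
    [0, 0, 2, 0],
    [0, -1, 6, 0],
    [0, -3, 10, 0],
    [0, -5, 12, 0],
    [0, -5, 13, 0],
    [0, -5, 13, 0],
    [0, -5, 13, 0],
    [0, -5, 13, 0],
    [0, -5, 13, 0],
    [0, -5, 13, 0]
  ],
  "claw": 0
}}

```text
time: 16.33
ee_pos: [0.4846, 0.3203, 0.2536]
tcp_rot: [-178.0, 0.1, 90.0]
wrist_force: [0.8, -0.9, 0.1]
opening: 0.0854
grasp_force: 0.0
```

```bash
python3 m.py 12 11; python3 - <<'E'
from h import *
import pickle
o=get_obs(); w=camera('wrist')[:,:,::-1]; sc=camera('scene')[:,:,::-1]; s=camera('side')[:,:,::-1]; pickle.dump(o,open("o13.pkl","wb"))
for n,i in (('w',w),('sc',sc),('s',s)): cv2.imwrite(f'pics/{n}13.png',i)
print(o['ee_pos'],o['tcp_rot'],o['time']); print(proj('wrist',[[.405,.305,.06],[.565,.305,.06],[.565,.465,.06],[.405,.465,.06]],o))
E
```

```text
[0.4846 0.3203 0.2536] 0.08535801647794332 0.0 [ 0.77 -0.9   0.06] [-0.01  -0.012  0.02 ]
36107 16405
prev [[300, 364, 5, 6, 15]] now [[300, 364, 5, 6, 15]] chg 34552
[0.48465544 0.32031372 0.25395723] [-1.78073273e+02  1.10778869e-01  8.99854328e+01] 16.3833
[[243.48465196 231.9473481 ]
 [410.72427271 233.80682455]
 [417.61139988  62.65485503]
 [238.22391543  62.01521018]]
```

```bash
python3 - <<'E'
import cv2,numpy as np
r=lambda i,s:cv2.resize(i,s,interpolation=cv2.INTER_CUBIC)
w,s,c=(cv2.imread(f'pics/{n}13.png') for n in('w','s','sc'))
o=np.zeros((600,800,3),np.uint8); o[:600,:500]=r(w[30:270,225:425],(500,600)); o[:300,500:]=r(s[250:370,320:440],(300,300)); o[300:,500:]=r(c[190:310,210:330],(300,300)); cv2.imwrite('pics/c13.png',o)
E
```

```text
(no output)
```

View pics/c13.png

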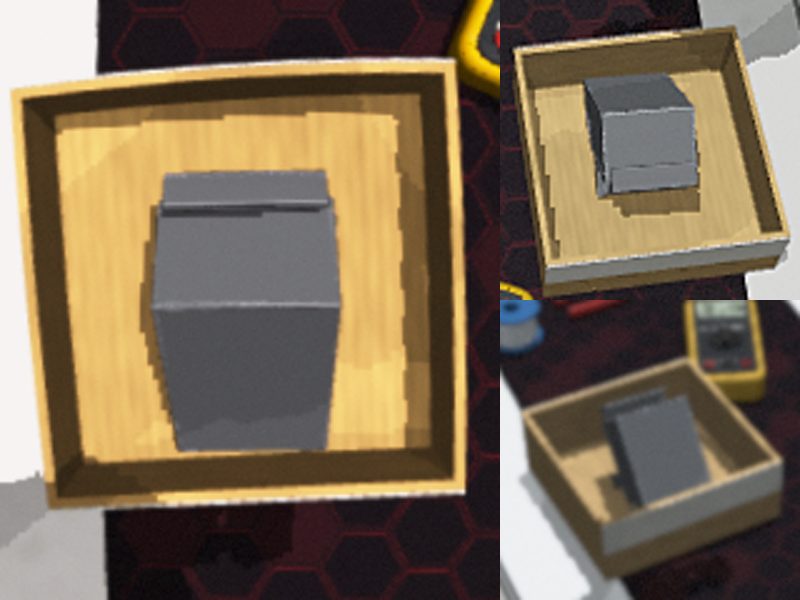

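The bin settled inverted in the carton: aligned with it, mouth edge at the near (−y) wall, resting on its bar, so the cells lie under it. The image budget is used up, so I'll work numerically from here. First I'll locate the bin's edges from the wrist pixels.

```bash
python3 - <<'E'
from h import *
import pickle
o=pickle.load(open("o13.pkl","rb"))
W=lambda x,y:(225+x/2.5,30+y/2.5)
for n,a,z in [("rearbot L",(153,304),.094),("rearbot R",(340,302),.094),("mouth L",(178,451),.02),("mouth R",(328,449),.02),("lip L",(163,172),.070),("lip R",(329,170),.070),
  ("rim in NL",(57,486),.06),("rim in NR",(455,484),.06),("rim out NL",(48,508),.06),("rim out NR",(465,493),.06),("rim out FL",(12,90),.06),("rim out FR",(457,60),.06)]: print(n,onz("wrist",W(*a),z,o))
# side view check
S=lambda x,y:(320+(x-500)/2.5,250+y/2.5)
for n,a,z in [("rearbot",(606,112),.094),("rearbot",(692,108),.094),("lip",(610,195),.07),("lip",(697,187),.07)]: print("side",n,onz("side",S(*a),z))
E
```

```text
rearbot L [0.452  0.3834 0.094 ]
rearbot R [0.5122 0.3844 0.094 ]
mouth L [0.4525 0.3167 0.02  ]
mouth R [0.5147 0.3182 0.02  ]
lip L [0.453 0.428 0.07 ]
lip R [0.5098 0.4289 0.07  ]
rim in NL [0.4097 0.3125 0.06  ]
rim in NR [0.5606 0.315  0.06  ]
rim out NL [0.4056 0.3037 0.06  ]
rim out NR [0.5648 0.3115 0.06  ]
rim out FL [0.3971 0.4618 0.06  ]
rim out FR [0.556  0.4724 0.06  ]
side rearbot [0.5103 0.3837 0.094 ]
side rearbot [0.4536 0.3846 0.094 ]
side lip [0.5114 0.4317 0.07  ]
side lip [0.4541 0.43   0.07  ]
```

Call:
{"method": "servo_tool", "body": {
  "moves": [
    [0, 3, 0, 0],
    [-0.1, 6, -2, 0],
    [-0.2, 8, -5, 0],
    [-0.3, 8, -9, 0],
    [-0.3, 8, -13, 0],
    [-0.3, 8, -16.5, 0],
    [-0.3, 8, -19.5, 0],
    [-0.3, 8, -21.5, 0],
    [-0.3, 8, -21.9, 0],
    [-0.3, 8, -21.9, 0]
  ]
}}

```text
time: 17.37
ee_pos: [0.4812, 0.3996, 0.0348]
tcp_rot: [-178.0, 0.2, 90.0]
wrist_force: [0.2, 0.4, -0.4]
opening: 0.0853
grasp_force: 0.0
```

Call:
{"method": "servo_tool", "body": {
  "moves": [
    [0, 0, 0, 0],
    [0, 0, 0, 0],
    [0, 0, 0, 0],
    [0, 0, 0, 0],
    [0, 0, 0, 0],
    [0, 0, 0, 0]
  ],
  "claw": 1,
  "force": 25
}}

```text
time: 17.87
ee_pos: [0.483, 0.4009, 0.0382]
tcp_rot: [-178.3, -0.1, 90.0]
wrist_force: [-0.3, 0.4, 6.4]
opening: 0.0616
grasp_force: 27.7
```

Call:
{"method": "servo_tool", "body": {
  "moves": [
    [0, 0, 0, 0],
    [0, 0, 0.4, 0],
    [0, 0, 1, 0],
    [0, 0, 1.8, 0],
    [0, 0, 2.5, 0],
    [0, 0, 2.5, 0]
  ]
}}

```text
time: 18.37
ee_pos: [0.4826, 0.4007, 0.0633]
tcp_rot: [-178.3, -0.0, 90.0]
wrist_force: [0.0, 0.6, -0.9]
opening: 0.062
grasp_force: 27.5
```

```bash
python3 m.py 14 13
```

```text
[0.4826 0.4007 0.0633] 0.06198738713174106 27.504412421258166 [ 0.01  0.6  -0.87] [ 0.069 -0.063  0.018]
44155 18562
prev [[300, 364, 5, 6, 15]] now [[300, 364, 5, 6, 15]] chg 46996
```

Call:
{"method": "servo_tool", "body": {
  "moves": [
    [0, 0, 2, 0],
    [0, 0, 5, 0],
    [0, 0, 9, 0],
    [0, 0, 13, 0],
    [0, 0, 15, 0],
    [0, 0, 15, 0],
    [0, 0, 15, 0]
  ]
}}

```text
time: 19.0
ee_pos: [0.4824, 0.4005, 0.212]
tcp_rot: [-178.3, -0.0, 90.0]
wrist_force: [-0.5, 0.8, -2.0]
opening: 0.0616
grasp_force: 28.0
```

```bash
python3 m.py 15 14; python3 - <<'E'
from h import *
im=cv2.imread("pics/s15.png").astype(int); sat=(im[:,:,2]>110)&(im[:,:,1]<60)&(im[:,:,0]<60); sat[:255]=0; sat[370:]=0; sat[:,:325]=0;sat[:,440:]=0
n,l,s,c=cv2.connectedComponentsWithStats(sat.astype(np.uint8))
for i in range(1,n):
    if s[i,4]>4: print(s[i].tolist(), onz("side",c[i],.012))
print(sat.sum())
E
```

```text
[0.4824 0.4005 0.212 ] 0.06163940872867965 28.019736988353543 [-0.47  0.8  -1.96] [ 0.057 -0.046  0.046]
33826 15126
prev [[300, 364, 5, 6, 15]] now [[358, 297, 9, 17, 68], [300, 364, 5, 6, 15]] chg 39782
[377, 295, 8, 18, 54] [0.469  0.3625 0.012 ]
[358, 297, 11, 18, 88] [0.504  0.3634 0.012 ]
[368, 296, 7, 18, 53] [0.4876 0.3642 0.012 ]
195
```

All three cells are on the carton floor, at x≈0.469, 0.488 and 0.504, y≈0.363. Next I'll right the bin by rolling its underside over the near carton rim.

Call:
{"method": "servo_tool", "body": {
  "moves": [
    [0, 0.5, -3, 0],
    [0, 1, -6, 0],
    [0, 1, -9, 0],
    [0, 1, -11.5, 0],
    [0, 1, -13.2, 0],
    [0, 1, -13.8, 0],
    [0, 1, -13.8, 0]
  ]
}}

```text
time: 19.63
ee_pos: [0.4805, 0.4089, 0.0697]
tcp_rot: [-177.9, 0.3, 90.0]
wrist_force: [0.8, 0.4, -1.5]
opening: 0.062
grasp_force: 28.0
```

Call:
{"method": "servo_tool", "body": {
  "moves": [
    [0, -0.7, 0, 0],
    [0, -1.4, 0, 0],
    [0, -1.95, 0.1, 0],
    [0, -2.4, 0.8, 0],
    [0, -2.9, 1.55, 0],
    [0, -3.4, 2.1, 0],
    [0, -3.95, 2.65, 0],
    [0, -4.5, 3.1, 0],
    [0, -5.15, 3.6, 0],
    [0, -5.8, 3.95, 0],
    [0, -6.5, 4.3, 0],
    [0, -7.2, 4.5, 0],
    [0, -7.95, 4.75, 0],
    [0, -7.95, 4.75, 0]
  ]
}}

```text
time: 20.8
ee_pos: [0.4819, 0.3291, 0.1211]
tcp_rot: [-178.1, 0.1, 89.9]
wrist_force: [-0.6, 1.9, -0.3]
opening: 0.0618
grasp_force: 28.1
```

```bash
cat > tilt.py <<'E'
# estimate bin tilt: best overlap of projected model outline with grey pixels in the side and wrist pictures
from h import *
import sys
A=np.array([float(v) for v in (sys.argv[1:3] or (39,33))])
o=get_obs(); S=camera("side")[:,:,::-1]; cv2.imwrite(f"pics/t{o['time']:.2f}.png",S)
P=o['ee_pos']+[0,0,.0256]; print(o['ee_pos'].round(4),o['opening'].round(4),o['grasp_force'].round(1),o['wrist_force'].round(1),o['torque'].round(3))
B=[(-50,50,-31,31,0,3),(47,50,-31,31,0,50),(50,63,-28,28,46,50),(59,63,-28,28,34,50),(-6,6,-31,31,60,72)]
for y in((-31,-28),(28,31)): B+=[(-22,50,*y,0,45),(-50,-22,*y,0,24),(-7,7,*y,45,72)]
def mask(th,yaw,shape):
    m=np.zeros(shape,np.uint8); t=np.radians(th); c,s=np.cos(t),np.sin(t)
    for b in B:
        V=np.array([(x,y,z) for x in b[:2] for y in b[2:4] for z in b[4:]],float)
        x=V[:,0]-A[0]; z=V[:,2]-A[1]; X=x*c-z*s; Z=x*s+z*c; w=np.radians(yaw)
        Q=np.c_[P[0]+(X*np.cos(w)-V[:,1]*np.sin(w))/1e3,P[1]+(X*np.sin(w)+V[:,1]*np.cos(w))/1e3,P[2]+Z/1e3]
        cv2.fillConvexPoly(m,cv2.convexHull(proj("side",Q).round().astype(np.int32)),1)
    return m>0
q=S.astype(int); grey=((q.max(2)-q.min(2))<22)&(q.max(2)>40); yaw=o['tcp_rot'][2]-180
full=np.zeros((480,640),bool)
res=[]
for th in range(-20,181,4):
    m=mask(th,yaw,(480,640)); ring=cv2.dilate(m.astype(np.uint8),np.ones((9,9)))>0; ring&=~m
    res.append((grey[m].mean()-grey[ring].mean(),th,round(grey[m].mean(),2),round(grey[ring].mean(),2)))
print([(r[1],round(r[0],2)) for r in sorted(res)[::-1][:6]])
E
python3 tilt.py
```

```text
Traceback (most recent call last):
  File "tilt.py", line 6, in <module>
    P=o['ee_pos']+[0,0,.0256]; print(o['ee_pos'].round(4),o['opening'].round(4),o['grasp_force'].round(1),o['wrist_force'].round(1),o['torque'].round(3))
                                                          ^^^^^^^^^^^^^^^^^^
AttributeError: 'float' object has no attribute 'round'
```

```bash
sed -i "s/,o\['opening'\].round(4),o\['grasp_force'\].round(1)/,o['opening'],o['grasp_force']/" tilt.py; python3 tilt.py
```

```text
[0.4819 0.3294 0.1207] 0.06161425628563519 28.096875250339508 [-0.2 -0.3 -0.9] [0.031 0.011 0.037]
[(48, np.float64(0.57)), (44, np.float64(0.54)), (72, np.float64(0.54)), (60, np.float64(0.53)), (68, np.float64(0.53)), (52, np.float64(0.53))]
```

Call:
{"method": "servo_tool", "body": {
  "moves": [
    [0, -0.8, 0.1, 0],
    [0, -1.55, 0.2, 0],
    [0, -2.3, 0.2, 0],
    [0, -3.05, 0.1, 0],
    [0, -3.8, 0, 0],
    [0, -4.55, -0.25, 0],
    [0, -5.25, -0.5, 0],
    [0, -5.95, -0.8, 0],
    [0, -6.6, -1.2, 0],
    [0, -7.2, -1.65, 0],
    [0, -7.8, -2.2, 0],
    [0, -8.35, -2.7, 0],
    [0, -8.7, -3.2, 0],
    [0, -8.7, -3.2, 0]
  ]
}}

```text
time: 22.07
ee_pos: [0.4818, 0.2425, 0.0874]
tcp_rot: [-178.1, 0.1, 89.9]
wrist_force: [-0.5, -0.7, 0.1]
opening: 0.0618
grasp_force: 31.0
```

```bash
python3 tilt.py
```

```text
[0.4818 0.2425 0.0874] 0.061786924611048524 30.95083236694336 [-0.5 -0.7  0.1] [ 0.058 -0.033 -0.023]
[(0, np.float64(0.64)), (20, np.float64(0.64)), (4, np.float64(0.63)), (12, np.float64(0.63)), (-4, np.float64(0.63)), (8, np.float64(0.63))]
```

Call:
{"method": "servo_tool", "body": {
  "moves": [
    [0, -0.5, 1.2, 0],
    [0, -2, 1.5, 0],
    [0, -3.5, 1.5, 0],
    [0, -4.8, 1.5, 0],
    [0, -5.2, 0.5, 0],
    [0, -5.2, -1.5, 0],
    [0, -5.2, -3.5, 0],
    [0, -5.2, -4.5, 0],
    [0, -5.2, -4.8, 0],
    [0, -5.2, -4.8, 0]
  ]
}}

```text
time: 22.95
ee_pos: [0.4814, 0.1913, 0.0398]
tcp_rot: [-178.1, 0.1, 90.0]
wrist_force: [0.6, 0.2, -0.4]
opening: 0.0616
grasp_force: 30.8
```

```bash
python3 tilt.py
```

```text
[0.4814 0.1913 0.0398] 0.061552134424103046 30.820283889770508 [ 0.6  0.2 -0.4] [-0.002 -0.022 -0.006]
[(-4, np.float64(0.68)), (0, np.float64(0.68)), (-8, np.float64(0.66)), (20, np.float64(0.65)), (8, np.float64(0.64)), (4, np.float64(0.64))]
```

Call:
{"method": "servo_tool", "body": {
  "moves": [
    [0, 0, -0.3, 0],
    [0, 0, -0.6, 0],
    [0, 0, -0.9, 0],
    [0, 0, -1.2, 0],
    [0, 0, -1.4, 0],
    [0, 0, -1.4, 0]
  ]
}}

```text
time: 23.5
ee_pos: [0.4824, 0.1916, 0.027]
tcp_rot: [-178.2, 0.0, 89.9]
wrist_force: [-0.2, -1.6, 2.5]
opening: 0.0618
grasp_force: 31.6
```

Call:
{"method": "servo_tool", "body": {
  "moves": [
    [0, 0, -0.3, 0],
    [0, 0, -0.6, 0],
    [0, 0, -0.9, 0],
    [0, 0, -1.1, 0],
    [0, 0, -1.1, 0]
  ]
}}

```text
time: 23.92
ee_pos: [0.4825, 0.1916, 0.016]
tcp_rot: [-178.2, 0.0, 89.9]
wrist_force: [0.7, -1.8, 4.0]
opening: 0.0616
grasp_force: 32.6
```

Call:
{"method": "servo_tool", "body": {
  "moves": [
    [0, 0, -0.2, 0],
    [0, 0, -0.4, 0],
    [0, 0, -0.6, 0],
    [0, 0, -0.6, 0]
  ]
}}

```text
time: 24.25
ee_pos: [0.4824, 0.1917, 0.0099]
tcp_rot: [-178.2, 0.0, 89.9]
wrist_force: [1.7, -0.4, 3.6]
opening: 0.0618
grasp_force: 33.0
```

```bash
python3 tilt.py
```

```text
[0.4824 0.1917 0.0099] 0.061797122950732246 32.97712326049805 [ 1.7 -0.4  3.6] [-0.009 -0.293 -0.082]
[(-12, np.float64(0.7)), (-8, np.float64(0.69)), (-4, np.float64(0.68)), (0, np.float64(0.67)), (-16, np.float64(0.66)), (4, np.float64(0.65))]
```

Call:
{"method": "servo_tool", "body": {
  "moves": [
    [0, 0, -0.1, 0],
    [0, 0, -0.2, 0],
    [0, 0, -0.2, 0]
  ]
}}

```text
time: 24.55
ee_pos: [0.4821, 0.1916, 0.0077]
tcp_rot: [-178.2, 0.0, 89.9]
wrist_force: [0.7, -2.9, 5.1]
opening: 0.0617
grasp_force: 33.2
```

Call:
{"method": "servo_tool", "body": {
  "moves": [
    [0, 0, 0, 0],
    [0, 0, 0, 0],
    [0, 0, 0, 0]
  ],
  "claw": 0.265
}}

```text
time: 24.8
ee_pos: [0.4817, 0.1917, 0.0073]
tcp_rot: [-178.1, 0.1, 90.0]
wrist_force: [0.8, -0.1, 0.4]
opening: 0.0626
grasp_force: 2.2
```

Call:
{"method": "servo_tool", "body": {
  "moves": [
    [0, 0, 0, 0],
    [0, 0, 0, 0],
    [0, 0, 0, 0],
    [0, 0, 1, 0],
    [0, 0, 3, 0],
    [0, 0, 6, 0],
    [0, 0, 9, 0],
    [0, 0, 12, 0],
    [0, -3, 15, 0],
    [0, -6, 18, 0],
    [0, -8, 18, 0],
    [0, -8, 18, 0],
    [0, -8, 18, 0]
  ],
  "claw": 0
}}

```text
time: 25.88
ee_pos: [0.4822, 0.1109, 0.1888]
tcp_rot: [-178.2, 0.0, 89.8]
wrist_force: [-0.1, -1.5, 0.3]
opening: 0.0857
grasp_force: 0.0
```

```bash
cat > fin.py <<'E'
from h import *
from scipy.optimize import least_squares
o=get_obs(); W=camera("wrist")[:,:,::-1].copy(); S=camera("side")[:,:,::-1].copy(); cv2.imwrite("pics/wf.png",W); cv2.imwrite("pics/sf.png",S)
print(o['ee_pos'].round(4),o['time'])
# outline vs picture: edge score of the model's edges over pose and tilt
B=[(-50,50,-31,31,0,3),(47,50,-31,31,0,50),(50,63,-28,28,46,50),(-6,6,-31,31,60,72)]
for y in((-31,-28),(28,31)): B+=[(-22,50,*y,0,45),(-50,-22,*y,0,24),(-7,7,*y,45,72)]
def mask(n,x0,y0,yaw,th,roll=0):
    m=np.zeros((480,640),np.uint8); R=Ro.from_euler('xyz',[roll,-th,yaw],degrees=True)
    for b in B:
        V=np.array([(x,y,z) for x in b[:2] for y in b[2:4] for z in b[4:]],float)/1e3
        V=R.apply(V); V+=[x0,y0,0]; V[:,2]+=max(0,.05*abs(np.sin(np.radians(th))))
        cv2.fillConvexPoly(m,cv2.convexHull(proj(n,V,o).round().astype(np.int32)),1)
    return m>0
def score(n,im,*p):
    q=im.astype(int); g=((q.max(2)-q.min(2))<25)&(q.max(2)>55); m=mask(n,*p); r=(cv2.dilate(m.astype(np.uint8),np.ones((11,11)))>0)&~m
    return g[m].mean()-g[r].mean()
best=[]
for th in (-90,-20,-10,-5,0,5,10,20,40,90,180):
    b=max((score("wrist",W,x,y,yw,th)+score("side",S,x,y,yw,th),x,y,yw) for x in np.arange(.472,.495,.004) for y in np.arange(.214,.245,.004) for yw in (-94,-90,-86))
    best.append((round(b[0],3),th,*np.round(b[1:],3)))
for b in sorted(best)[::-1][:6]: print([float(v) for v in b])
q=S.astype(int); sat=(q[:,:,2]>110)&(q[:,:,1]<60)&(q[:,:,0]<60); sat[:255]=0; sat[370:]=0; sat[:,:325]=0;sat[:,440:]=0
n,l,s,c=cv2.connectedComponentsWithStats(sat.astype(np.uint8)); print([(s[i,4],onz("side",c[i],.012).tolist()) for i in range(1,n) if s[i,4]>10])
i0=cv2.imread("pics/side0.png").astype(int); d=abs(i0-q).sum(2)>90
for nm,(a,b,e,f) in dict(tin=(250,290,282,320),meter=(268,355,336,452),emptybin=(236,135,310,172)).items(): print(nm,d[b:f,a:e].sum())
E
python3 fin.py
```

```text
[0.4822 0.1109 0.1888] 25.8833Traceback (most recent call last):
  File "fin.py", line 20, in <module>
    b=max((score("wrist",W,x,y,yw,th)+score("side",S,x,y,yw,th),x,y,yw) for x in np.arange(.472,.495,.004) for y in np.arange(.214,.245,.004) for yw in (-94,-90,-86))
  File "fin.py", line 20, in <genexpr>
    b=max((score("wrist",W,x,y,yw,th)+score("side",S,x,y,yw,th),x,y,yw) for x in np.arange(.472,.495,.004) for y in np.arange(.214,.245,.004) for yw in (-94,-90,-86))
           ~~~~~^^^^^^^^^^^^^^^^^^^^^
  File "fin.py", line 16, in score
    q=im.astype(int); g=((q.max(2)-q.min(2))<25)&(q.max(2)>55); m=mask(n,*p); r=(cv2.dilate(m.astype(np.uint8),np.ones((11,11)))>0)&~m
                                                                  ~~~~^^^^^^
  File "fin.py", line 13, in mask
    cv2.fillConvexPoly(m,cv2.convexHull(proj(n,V,o).round().astype(np.int32)),1)
                                        ~~~~^^^^^^^
  File "h.py", line 16, in proj
    c=get_calibration(name); P=np.atleast_2d(P).astype(float)
ValueError: time passes only in moves, steps and waits
```

```bash
sed -i 's/^from workcell import \*/from workcell import *\nimport functools\nget_calibration=functools.lru_cache(None)(get_calibration)/' h.py; python3 fin.py
```

```text
[0.4818 0.1119 0.1875] 25.9833
[1.603, -5.0, 0.48, 0.234, -90.0]
[1.598, -10.0, 0.48, 0.234, -90.0]
[1.548, 0.0, 0.48, 0.23, -90.0]
[1.493, -20.0, 0.48, 0.242, -90.0]
[1.469, 5.0, 0.48, 0.226, -90.0]
[1.435, 10.0, 0.48, 0.222, -90.0]
[(np.int32(195), [0.4962, 0.3638, 0.012]), (np.int32(100), [0.4704, 0.364, 0.012])]
tin 0
meter 0
emptybin 15
```

```bash
python3 -c "
from workcell import *
print(job_done())"
```

```text
the job is handed in; nothing more can be done
None
```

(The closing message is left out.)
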